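# Lock a throwing gauge with its quick-release clamp

## Task

The split clamp of the metal throwing gauge is loose. With the cam lever still open, tighten the three-armed nut on the opposite end of the skewer (clockwise as you face the nut) until all play is gone and it is finger-tight, so that the lever will meet firm resistance; then swing the cam lever over, away from you, until it is fully closed and stays there. Force nothing, do not over-tighten, and leave the other things on the table where they are.

Things in the scene. Friction and masses are not known exactly. Their poses are not given: they have to be found in the camera images.
- gauge: Throwing gauge, fixed to the table: dark base plate 110 x 90 x 16 mm, round column, on top a grey metal split clamp 34 mm long in x (top 133 mm above the table) with a thin pointer rod along x, 96 mm up. Origin on the table under the clamp; at yaw 0 x points away from the robot, y to the left (the nut's side), z up.
- skewer: Steel rod along the gauge's y axis through the clamp, 115 mm above the table; origin near the clamp's middle, axes as the gauge's. The three-armed nut is on its +y end, the cam lever on its -y end. It floats along y by the clamp's play, which is different every time and cannot be told from the joint values.
- nut_hub (a point): Centre of the steel three-armed star nut: on the skewer's axis, in the plane of its arms, about 57 mm to +y of the gauge's origin and about 30 mm outside the clamp's side. Each arm is a 10 mm round bar with a 14 mm ball on its end, the ball's centre 39 mm from the axis; the arms are 120 degrees apart.
- star_nut (a joint): Turn of the nut, rad, growing as it tightens (clockwise seen from its own end: the robot-side arm goes down). At v the arms stand at elevations 1.05 - v + k*2*pi/3 above the gauge's -x. Draws in 4.5 mm per rad. Light (1 N at a ball) for 0.2 to 1.1 rad of play, then stiffens within 0.4 rad. Well set, turning on takes 7 to 12 N square to an arm at its ball; over 15 N is over-tight. It stays where left.
- lever_pivot (a point): Vertical pivot of the cam lever, on the skewer's axis. Lever frame: origin here, turned about z from the gauge's frame by the lever's joint value; the lever runs along its -y. It is a steel bar about 10 mm thick with a round cam head 25 mm across.
- cam_lever (a joint): Swing of the cam lever, rad: 0 = fully open (a stop), sticking straight out to the gauge's -y; it grows as the lever swings towards the gauge's +x, away from the robot; 1.80 = fully closed at its stop, lying along the clamp. On a well set nut it takes 4 to 8 N at the paddle, most at about 0.7 rad, goes over centre at about 1.45 and then stays shut.
- lever_paddle (a point): Centre of the flat steel paddle at the lever's end: 36 mm along the lever, 10 mm thick, 22 mm tall, 115 mm above the table, at x = -10, y = -68 mm in the lever's frame. It is pushed shut on its -x face, which looks to the robot when the lever is open and outwards from the clamp when closed.
- jaw: Loose half of the split clamp, a grey metal block 32 x 18 x 52 mm on the lever's side, springy (150 N per mm), pressed in along +y by the lever's cam. Origin on the skewer's axis, 2 mm inside from the block's inner face; axes as the gauge's.
- ring_cutter: Bystander, to be left where it is: plain tin ring cutter, an open ring 66 mm across and 30 mm tall. Origin at the centre of its underside.
- test_tile_0: Bystander, to be left where it is: small flat glaze test tile, 55 x 42 x 7 mm. Origin at the centre of its underside.
- tool_boxwood_a: Bystander, to be left where it is: slim wooden modelling tool, 185 mm long, 13 mm wide, 8 mm thick. Origin at the centre of its underside.
- glazed_bowl: Bystander, to be left where it is: small glazed bowl, 68 mm across, 47 mm tall. Origin at the centre of its underside.

How it is judged:
On the way:
1. with the lever still open, the nut is tightened until the play is gone and the cam presses on the clamp (contact force between jaw and anything else above 8 N and value of joint cam_lever below 0.6 rad), for 0.1 s.
At the end, for the whole second after the job is handed in: The cam lever is fully closed (past 1.65 rad), over centre and at rest, and clamps the loose half of the clamp with 70 to 145 N, neither slack nor over-tight (value of joint cam_lever above 1.65 rad and contact force between jaw and anything else between 70 and 145 N and velocity of joint cam_lever below 0.05 rad/s); the robot touches nothing.
It fails at once if the gauge, its nut or its lever is forced with more than 35 N by the gripper (contact force between the fingers and gauge above 35 N).
It fails at once if the clamp is crushed by more than 170 N (contact force between jaw and anything else above 170 N).
It fails at once if one of the loose things on the table is moved by more than 3 cm (distance of any of ring_cutter, test_tile_0, tool_boxwood_a, glazed_bowl from where it was at the start of the episode above 0.03 m).
It also fails if it takes over 48 s, if anything falls off the work surface, if the arm or the gripper's body presses on something with over 40 N, if the wrist force passes 120 N, or if a joint passes its speed limit or range.

## Robot

A 7-joint arm with a two-finger parallel gripper is mounted at the origin on the work surface; the furniture and walls round the work are solid. World frame = base frame: x ahead of the robot, y to its left, z up, the work surface at z = 0. Lengths are in m, angles in rad, forces in N, time in s.
With the tool pointing down it reaches from about 0.4 to 0.85 m from the base axis. Payload 10.4 kg.
Tool frame: the origin (TCP) lies at the very end of the fingers, on their centre line; the grasp point (between the pads) lies 19 mm behind it; z points along the fingers, y is the direction in which the jaws open and shut (so a half turn about z gives the same grasp; the last joint's range is limited). The gripper opens to 87 mm and grips with 3 to 60 N. Pads are 19 mm wide; open, the fingers measure 117 mm over their backs; the gripper's body (75 mm by 190 mm) begins 51 mm behind the grasp point.
Start: joints at [-1.297, 0.332, -0.065, 1.46, 0.022, 1.35, -0.088], TCP at [0.183, 0.598, 0.223] pointing down, gripper open.
Joint ranges: [-2.6, 2.6], [-0.5, 2.12], [-1.47, 1.34], [0.16, 2.42], [-1.27, 4.41], [0.06, 2.06], [-2.6, 2.6]. Speed limits (rad/s): [2.22, 2.22, 2.79, 2.79, 3.14, 3.14, 3.14].

## Interface

Orientations are given as a unit quaternion [x, y, z, w].
In Python, from bench import r gives the robot as it stands.
- The arm moves only by the shell command python3 -m crank 'ROWS' [FORCE]. ROWS is JSON, a list of rows, each a list of 3 entries, a list of its own where there are three numbers: the opening, from -1 (shut) to 1 (fully open), so that 0 is half open, then the shift along the tool's x, y, z in mm, then the turn about the tool's z in degrees. A call has 1 to 12 rows; each row is the pose to reach, as a shift and turn from the pose commanded when the call began, along the tool's axes at that moment; what a row does not reach only later rows make up. A row lasts 1/12 s, in which the tool goes at most 41.7 mm and 7.16 degrees, less where a joint would pass 70% of its speed; a pose out of reach is approached as far as the arm can. A call with a gripper value outside its range is refused whole. The fingers move at their own pace and stop on an object; FORCE is the grip in N (left out, the last holds). Time passes only in rows, so rows that repeat a pose let the fingers close. It gives the time, the measured TCP pose, the force and the opening at its end, in the units of the state.
- r.read_state(): the state, without advancing time (a new reading comes with each control period).
- r.camera(name): name is "side" or "top" or "wrist"; returns a dict with "pixels" (420x560x3 uint8, red, green, blue), "fov_y" (degrees; the focal length in pixels is half the picture's height over the tangent of half this angle, whatever the lens; pixels are square), "cx", "cy" (the principal point, pixels), "dist" ([k1, k2, p1, p2, k3] as OpenCV has them; the pictures are not rectified), "cam_to_world" (4x4, takes a point from camera to world coordinates). Camera axes: x right, y down, z forward; pixel columns grow to the right and rows downward; lengths in m; the calibration is good to about 2 mm. A picture is of the moment at which its call begins. There is no depth.
- r.close_job(): hands the job in, once; it reports no verdict.
The state is a dict: "time": time; "joint_positions": joint angles; "joint_vel": joint speeds; "joint_torque": joint torques, N m; "ee_pos": TCP position; "eef_rot": TCP orientation; "ft_force": force on the tool from outside, world axes, zero at the start; "torque": the same for the moment, N m; "width": finger opening in m.
Only numpy, scipy, OpenCV 4.12 (cv2) and the standard library are available. Lean on these libraries where they do the work, as an engineer would, in place of code of your own. Each camera call takes 0.05 s, during which the arm holds its last target.

## Working session

There is one attempt and no reset: what is moved stays moved. The work goes in short steps, Python scripts to look and compute and a shell command to move; the robot and the scene stay as the last step left them, time stands still between calls to the robot, and variables do not carry over. Pictures are saved under pics/ and viewed, and the job is handed in when it is done.

```bash
ls; mkdir -p pics; python3 - <<'E'
from bench import r
import cv2,json
s=r.read_state();print(s)
for n in ["side","top","wrist"]:
    c=r.camera(n);cv2.imwrite(f"pics/a_{n}.png",c["pixels"][:,:,::-1]);print(n,c["fov_y"],c["cx"],c["cy"],c["dist"],c["cam_to_world"])
E
```

```text
pics
{'time': 0.0, 'joint_positions': array([-1.29660154,  0.33285764, -0.06474402,  1.46093739,  0.0215994 ,
        1.34989804, -0.08848584]), 'joint_vel': array([-0.00076489,  0.00113559, -0.000285  , -0.00154077, -0.00043441,
       -0.00138384, -0.00096192]), 'joint_torque': array([ 7.35246194e-04, -6.23264194e+01,  2.47703085e-02, -3.89883971e+01,
       -6.14519650e-02,  4.00011067e-02,  1.36633084e-04]), 'ee_pos': array([0.1826525 , 0.59731083, 0.22176481]), 'eef_rot': array([ 1.47815436e-01,  9.89014714e-01, -6.97908623e-04, -7.87895355e-05]), 'ft_force': array([ 0.13234346, -0.3294958 ,  1.02931188]), 'torque': array([-0.01505548,  0.01095702, -0.01927888]), 'width': 0.08709233775012498}
side 46.37534761646359 263.7948562675798 209.94562072032835 [-0.13532528  0.          0.          0.          0.        ] [[-0.91224875 -0.19872265  0.35820599  0.180201  ]
 [-0.40958819  0.42904047 -0.80508496  0.49902821]
 [ 0.00630375 -0.88115469 -0.47278608  0.5554947 ]
 [ 0.          0.          0.          1.        ]]
top 42.48665080107724 279.1743792597502 218.74632124388305 [-0.22012752  0.          0.          0.          0.        ] [[-2.90403341e-02 -9.95679101e-01  8.82030975e-02  4.43186024e-01]
 [-9.99575998e-01  2.91139245e-02 -4.52305782e-04 -2.27824241e-01]
 [-2.11758690e-03 -8.81788343e-02 -9.96102409e-01  9.27764626e-01]
 [ 0.00000000e+00  0.00000000e+00  0.00000000e+00  1.00000000e+00]]
wrist 67.81315483478505 280.97766065141764 207.14627176574115 [-0.03492441  0.          0.          0.          0.        ] [[ 0.29228524  0.91887017  0.26504143  0.10962813]
 [ 0.95633005 -0.2804076  -0.0824889   0.62004749]
 [-0.00147695  0.27757737 -0.96070215  0.3844839 ]
 [ 0.          0.          0.          1.        ]]
```

View pics/a_side.png

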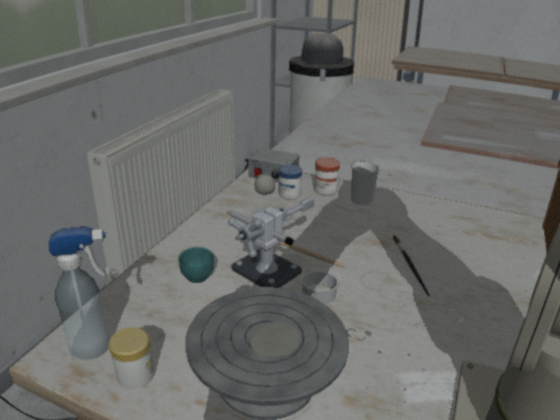

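View pics/a_top.png

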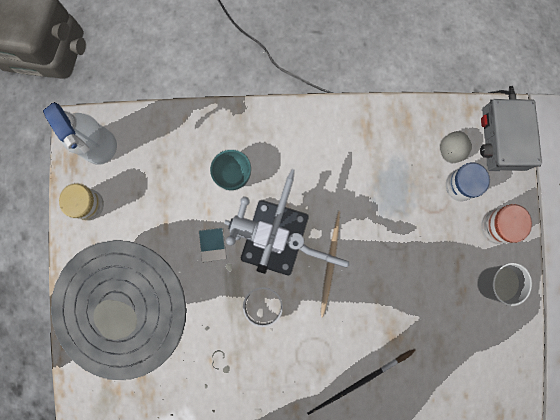

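View pics/a_wrist.png

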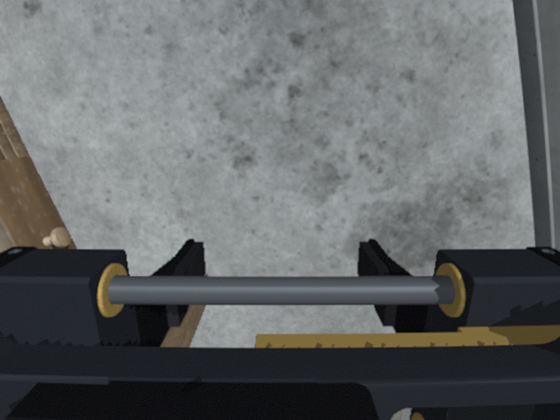

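```bash
cat > h.py <<'E'
import numpy as np, cv2
from bench import r
def K(c):
    f=210/np.tan(np.radians(c["fov_y"])/2)
    return np.array([[f,0,c["cx"]],[0,f,c["cy"]],[0,0,1.]])
def ray(c,px):
    p=cv2.undistortPoints(np.array([[px]],float),K(c),np.array(c["dist"]))[0,0]
    T=np.array(c["cam_to_world"]); return T[:3,3],T[:3,:3]@np.array([p[0],p[1],1.])
def onz(c,px,z):
    o,d=ray(c,px); return o+d*(z-o[2])/d[2]
def proj(c,P):
    T=np.linalg.inv(np.array(c["cam_to_world"])); P=np.atleast_2d(np.array(P,float))
    return cv2.projectPoints(P,cv2.Rodrigues(T[:3,:3])[0],T[:3,3],K(c),np.array(c["dist"]))[0][:,0]
def tri(rays):
    A=np.zeros((3,3));b=np.zeros(3)
    for o,d in rays:
        d=d/np.linalg.norm(d);M=np.eye(3)-np.outer(d,d);A+=M;b+=M@o
    return np.linalg.solve(A,b)
def crop(n,x0,y0,w,h,s,out):
    c=r.camera(n);im=c["pixels"][y0:y0+h,x0:x0+w,::-1]
    cv2.imwrite(out,cv2.resize(im,None,fx=s,fy=s,interpolation=cv2.INTER_CUBIC));return c
E
python3 - <<'E'
from h import *
crop("top",200,140,160,120,5,"pics/b_top.png")
crop("side",170,180,160,120,5,"pics/b_side.png")
E
```

```text
(no output)
```

View pics/b_top.png

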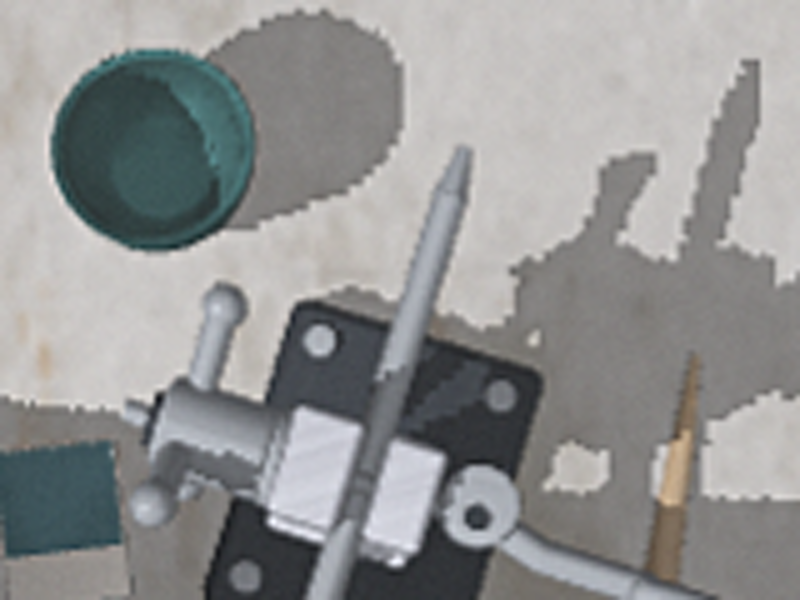

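View pics/b_side.png

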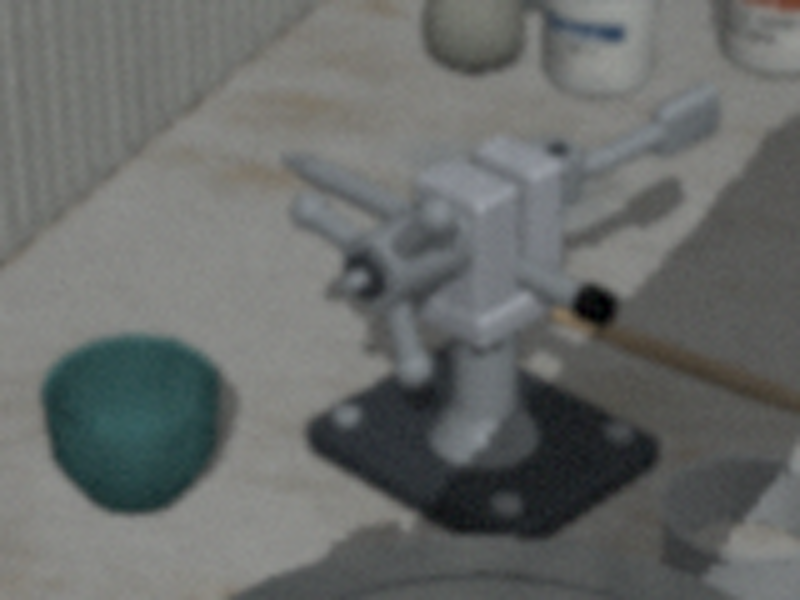

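```bash
python3 - <<'E'
from h import *
t=r.camera("top");s=r.camera("side")
C=lambda x,y:(200+x/5-.4,140+y/5-.4)
S=lambda x,y:(170+x/5-.4,180+y/5-.4)
A=tri([ray(t,C(224,305)),ray(s,S(307,210))]);B=tri([ray(t,C(152,503)),ray(s,S(435,212))])
print("A",A,"B",B)
for n,p in dict(c1=(303,410),c2=(360,430),c3=(268,520),c4=(325,545),d1=(390,435),d2=(448,455),d3=(362,530),d4=(410,555)).items(): print(n,onz(t,C(*p),.133))
print("pivot",onz(t,C(480,510),.127))
for p in [(305,302),(540,375),(320,340),(500,395),(245,577)]: print("base",onz(t,C(*p),.016))
print("pointer tip",onz(t,C(463,150),.096),"mid",onz(t,C(395,360),.1))
print("paddle",onz(t,(345,263),.126))
E
```

```text
A [ 0.54424013 -0.1763502   0.12069968] B [ 0.48391513 -0.15559746  0.14502802]
c1 [ 0.51015095 -0.20005229  0.133     ]
c2 [ 0.5037398  -0.21671905  0.133     ]
c3 [ 0.4779521 -0.1888848  0.133    ]
c4 [ 0.47011645 -0.20547332  0.133     ]
d1 [ 0.50200292 -0.22552585  0.133     ]
d2 [ 0.49559166 -0.24245054  0.133     ]
d3 [ 0.47421868 -0.21648111  0.133     ]
d4 [ 0.46645447 -0.2303848   0.133     ]
pivot [ 0.47936117 -0.25155465  0.127     ]
base [ 0.556837   -0.19759218  0.016     ]
base [ 0.52957028 -0.2766455   0.016     ]
base [ 0.5436878  -0.20235435  0.016     ]
base [ 0.52315819 -0.26284952  0.016     ]
base [ 0.46403839 -0.17488292  0.016     ]
pointer tip [ 0.59324307 -0.25076736  0.096     ] mid [ 0.52755405 -0.22763672  0.1       ]
paddle [ 0.44533321 -0.32404416  0.126     ]
```

```bash
python3 - <<'E'
from h import *
crop("top",230,190,130,110,6,"pics/c_top.png")
E
```

```text
(no output)
```

View pics/c_top.png

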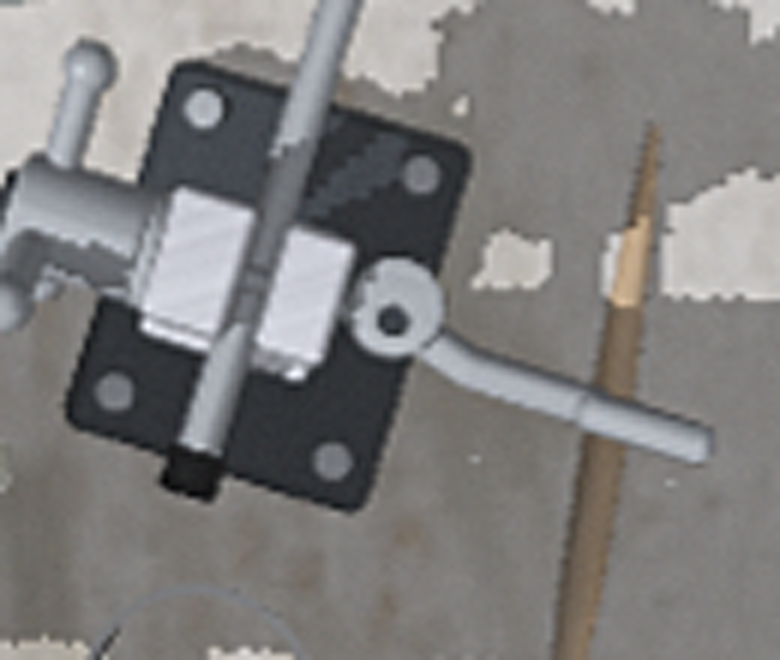

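```bash
python3 - <<'E'
from h import *
t=r.camera("top");s=r.camera("side")
C=lambda x,y:(230+x/6-.4,190+y/6-.4)
P=[onz(t,C(*p),.018)[:2] for p in [(204,108),(421,175),(115,392),(333,463)]]
print(np.round(P,4)); c=np.mean(P,0)
ex=(P[0]+P[1]-P[2]-P[3]);ey=P[0]+P[2]-P[1]-P[3]
print("centre",c,"yaws",np.degrees([np.arctan2(ex[1],ex[0]),np.arctan2(-ey[0],ey[1])]))
# pointer line yaw
a=onz(t,C(340,15),.098);b=onz(t,C(203,445),.098);d=a-b;print("pointer yaw",np.degrees(np.arctan2(d[1],d[0])),a,b)
yaw=np.arctan2(ex[1],ex[0]);R=np.array([[np.cos(yaw),-np.sin(yaw)],[np.sin(yaw),np.cos(yaw)]])
for n,p,z in [("A",(89,66),.115),("hub/B",(8,305),.149),("pivotscrew",(393,320),.128),("head",(397,308),.125),("paddle tip",(707,445),.126),("paddle start",(585,408),.126)]:
    w=onz(t,C(*p),z);print(n,w,"gauge",R.T@(w[:2]-c))
# predicted ball positions
for v in [0]:
  for k in range(3):
    e=1.05-v+k*2*np.pi/3
    l=np.array([-.039*np.cos(e),.057]);w=R@l+c;W=[*w,.115+.039*np.sin(e)]
    print(W,proj(t,W),proj(s,W))
E
```

```text
[[ 0.5435 -0.2024]
 [ 0.5227 -0.263 ]
 [ 0.4641 -0.1753]
 [ 0.4425 -0.2358]]
centre [ 0.49318326 -0.21914416] yaws [-18.80239184 -19.28132754]
pointer yaw -19.262053669539192 [ 0.55777557 -0.24039079  0.098     ] [ 0.44808792 -0.20206025  0.098     ]
A [ 0.54431785 -0.17631852  0.115     ] gauge [0.03460291 0.05702123]
hub/B [ 0.48272523 -0.15756292  0.149     ] gauge [-0.0297479   0.05492433]
pivotscrew [ 0.477362  -0.2507229  0.128    ] gauge [-0.00479898 -0.03499284]
head [ 0.48043609 -0.25189269  0.125     ] gauge [-0.00151191 -0.03510941]
paddle tip [ 0.44407253 -0.32764197  0.126     ] gauge [-0.01152056 -0.11853656]
paddle start [ 0.45421953 -0.29762496  0.126     ] gauge [-0.01158969 -0.08685095]
[np.float64(0.4931849331553648), np.float64(-0.15893150157513547), np.float64(0.14882950579816667)] [[231.72420424 233.1946561 ]] [[252.86915583 218.08345494]]
[np.float64(0.5484733088525627), np.float64(-0.17775577549721772), np.float64(0.11489070463972996)] [[245.32187772 197.86408759]] [[229.73871249 223.6102765 ]]
[np.float64(0.4930057301533047), np.float64(-0.1588704875490242), np.float64(0.08127978956210338)] [[235.5372429  235.95530913]] [[253.11799641 251.47667548]]
```

```bash
cat >> h.py <<'E'
YAW=np.radians(-19.1);RG=np.array([[np.cos(YAW),-np.sin(YAW)],[np.sin(YAW),np.cos(YAW)]]);O=np.array([.4894,-.2178])
def g2w(x,y): return RG@np.array([x,y])+O
from scipy.spatial.transform import Rotation as Ro
def shift(P):
    s=r.read_state();R=Ro.from_quat(s["eef_rot"]).as_matrix()
    return np.round(1000*R.T@(np.array(P)-s["ee_pos"]),1)
def st():
    s=r.read_state();R=Ro.from_quat(s["eef_rot"]).as_matrix()
    g=RG.T@(s["ee_pos"][:2]-O)
    print("t %.2f gauge xy mm %s z %.1f  F gauge %s Fz %.2f w %.3f toolx ang %.2f"%(s["time"],np.round(1000*g,1),1000*s["ee_pos"][2],np.round(RG.T@s["ft_force"][:2],2),s["ft_force"][2],s["width"],np.degrees(np.arctan2(R[1,0],R[0,0]))))
E
python3 - <<'E'
from h import *
st()
print(shift([.45,.22,.27]))
w=g2w(-.032,.057);print(w,shift([*w,.23]))
E
```

```text
t 0.50 gauge xy mm [-556.6  670.3] z 222.6  F gauge [ 0.   -0.65] Fz 0.33 w 0.087 toolx ang 162.99
[-366.  -283.   -47.5]
[ 0.47781306 -0.15346694] [-501.9 -632.    -7.5]
```

```bash
R1='[[-1,[-366,-283,-47],2.1],[-1,[-366,-283,-47],2.1],[-1,[-366,-283,-47],2.1],[-1,[-366,-283,-47],2.1],[-1,[-366,-283,-47],2.1],[-1,[-366,-283,-47],2.1],[-1,[-366,-283,-47],2.1],[-1,[-366,-283,-47],2.1],[-1,[-366,-283,-47],2.1],[-1,[-366,-283,-47],2.1],[-1,[-366,-283,-47],2.1],[-1,[-366,-283,-47],2.1]]'; true
python3 -m crank '[[-1,[-366,-283,-47],2.1],[-1,[-366,-283,-47],2.1],[-1,[-366,-283,-47],2.1],[-1,[-366,-283,-47],2.1],[-1,[-366,-283,-47],2.1],[-1,[-366,-283,-47],2.1],[-1,[-366,-283,-47],2.1],[-1,[-366,-283,-47],2.1],[-1,[-366,-283,-47],2.1],[-1,[-366,-283,-47],2.1],[-1,[-366,-283,-47],2.1],[-1,[-366,-283,-47],2.1]]' 20
python3 - <<'E'
from h import *
st()
print(shift([*g2w(-.032,.057),.23]))
E
```

```text
time: 1.5
ee_pos: [0.4541, 0.2131, 0.2708]
eef_rot: [0.171, 0.985, -0.0, 0.001]
ft_force: [0.7, 0.3, -0.2]
width: 0.0151
t 1.50 gauge xy mm [-174.4  395.6] z 270.8  F gauge [0.56 0.52] Fz -0.17 w 0.015 toolx ang 160.37
[-145.4 -337.3   41. ]
```

```bash

python3 -m crank '[[-1,[-145,-345,38],0],[-1,[-145,-345,38],0],[-1,[-145,-345,38],0],[-1,[-145,-345,38],0],[-1,[-145,-345,38],0],[-1,[-145,-345,38],0],[-1,[-145,-345,38],0],[-1,[-145,-345,38],0],[-1,[-145,-345,38],0],[-1,[-145,-345,38],0],[-1,[-145,-345,38],0]]' 20
python3 - <<'E'
from h import *
st()
print(shift([*g2w(-.032,.057),.165]))
cv2.imwrite("pics/d_wrist.png",r.camera("wrist")["pixels"][:,:,::-1])
crop("top",200,140,160,120,5,"pics/d_top.png")
E
```

```text
time: 2.42
ee_pos: [0.4736, -0.1558, 0.2314]
eef_rot: [0.168, 0.986, -0.0, -0.0]
ft_force: [-0.2, 0.5, 0.2]
width: 0.0005
t 2.42 gauge xy mm [-35.2  53.4] z 231.4  F gauge [-0.3   0.39] Fz 0.17 w 0.001 toolx ang 160.61
[-3.2  3.6 66.4]
```

View pics/d_wrist.png

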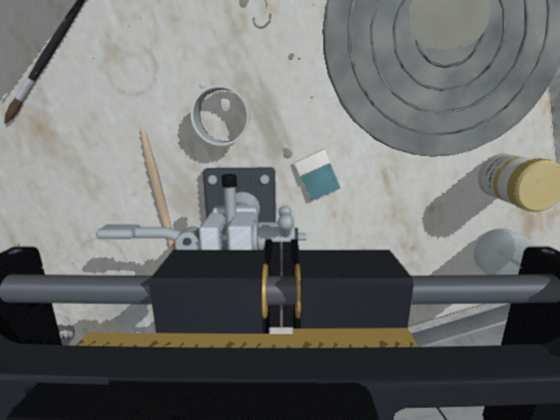

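```bash

python3 - <<'E'
from h import *
c=crop("wrist",200,150,140,110,5,"pics/e_wrist.png")
E
```

```text
(no output)
```

View pics/e_wrist.png

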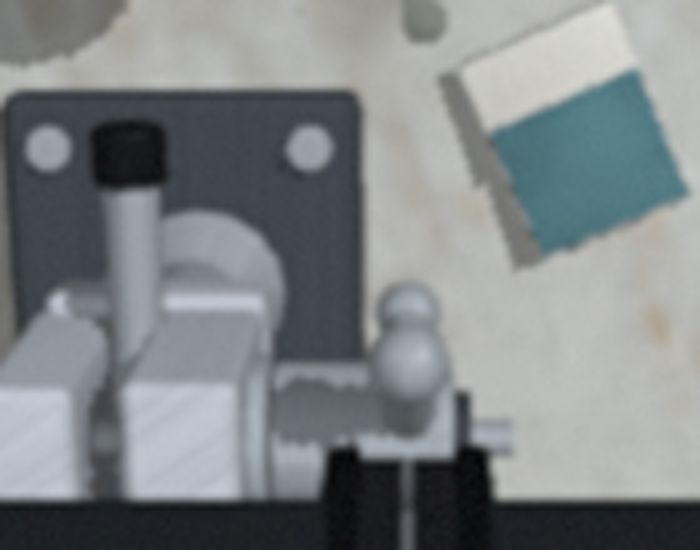

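```bash

python3 - <<'E'
from h import *
c=r.camera("wrist")
for n,p,z in [("B",(281.6,222),.1456),("C",(281.2,211.2),.0787),("bolt",(209.2,179),.018),("bolt2",(261.8,179),.018)]:
    w=onz(c,p,z);print(n,w,"gauge",RG.T@(w[:2]-O)*1000)
w=onz
E
```

```text
B [ 0.48241201 -0.15407517  0.1456    ] gauge [-27.45519736  57.93011003]
C [ 0.49252043 -0.15783861  0.0787    ] gauge [-16.67178824  57.68150875]
bolt [ 0.44231436 -0.23369712  0.018     ] gauge [-39.291704   -30.42923597]
bolt2 [ 0.46333537 -0.17280759  0.018     ] gauge [-39.35206064  33.98671255]
```

```bash

python3 - <<'E'
from h import *
st();print(shift([*g2w(-.033,.058),.160]))
E
```

```text
t 2.62 gauge xy mm [-35.7  57.4] z 231.6  F gauge [-0.6  -0.17] Fz 0.41 w 0.001 toolx ang 161.03
[-2.8  0.5 71.6]
```

```bash

python3 -m crank '[[-1,[-3,0,30],0],[-1,[-3,0,60],0],[-1,[-3,0,72],0],[-1,[-3,0,72],0]]' 20
python3 - <<'E'
from h import *
st()
crop("side",190,180,120,90,6,"pics/f_side.png")
st()
E
```

```text
time: 2.95
ee_pos: [0.4755, -0.1526, 0.1569]
eef_rot: [0.165, 0.986, -0.0, -0.002]
ft_force: [-0.9, 0.5, 0.0]
width: 0.0002
t 2.95 gauge xy mm [-34.5  57.1] z 156.9  F gauge [-1.02  0.14] Fz 0.04 w 0.000 toolx ang 161.03
t 3.00 gauge xy mm [-33.4  56.9] z 158.8  F gauge [-0.28 -1.13] Fz 1.51 w 0.000 toolx ang 161.00
```

View pics/f_side.png

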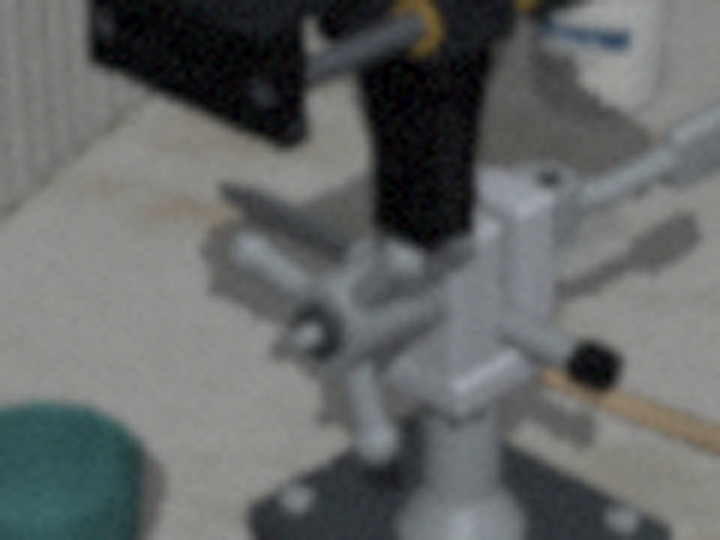

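```bash

python3 -m crank '[[-1,[0,0,4],0],[-1,[0,0,8],0],[-1,[0,0,11],0],[-1,[0,0,14],0],[-1,[0,0,17],0],[-1,[0,0,17],0]]' 20
python3 - <<'E'
from h import *
st()
E
python3 -m crank '[[-1,[0,0,3],0],[-1,[0,0,6],0],[-1,[0,0,8],0],[-1,[0,0,8],0]]' 20
python3 - <<'E'
from h import *
st()
E
```

```text
time: 3.5
ee_pos: [0.4768, -0.1539, 0.1429]
eef_rot: [0.166, 0.986, 0.001, -0.0]
ft_force: [-2.0, 1.3, 3.4]
width: 0.0005
t 3.50 gauge xy mm [-32.9  56.2] z 142.9  F gauge [-2.36  0.6 ] Fz 3.41 w 0.001 toolx ang 160.92
time: 3.83
ee_pos: [0.4769, -0.1543, 0.1343]
eef_rot: [0.166, 0.986, 0.0, -0.0]
ft_force: [-1.4, 1.0, 2.8]
width: 0.0003
t 3.83 gauge xy mm [-32.6  55.9] z 134.3  F gauge [-1.6   0.47] Fz 2.83 w 0.000 toolx ang 160.90
```

```bash

python3 -m crank '[[-1,[0,0,2],0],[-1,[0,0,4],0],[-1,[0,0,5],0],[-1,[0,0,5],0]]' 20
python3 - <<'E'
from h import *
st()
E
python3 -m crank '[[-1,[0,0,2],0],[-1,[0,0,4],0],[-1,[0,0,5],0],[-1,[0,0,5],0]]' 20
python3 - <<'E'
from h import *
st()
E
```

```text
time: 4.17
ee_pos: [0.4768, -0.1544, 0.1293]
eef_rot: [0.166, 0.986, -0.0, -0.0]
ft_force: [-1.2, 1.1, 2.3]
width: 0.0006
t 4.17 gauge xy mm [-32.7  55.8] z 129.3  F gauge [-1.48  0.63] Fz 2.34 w 0.001 toolx ang 160.90
time: 4.5
ee_pos: [0.4768, -0.1544, 0.1243]
eef_rot: [0.166, 0.986, -0.0, -0.0]
ft_force: [-3.2, 0.1, 2.5]
width: 0.0005
t 4.50 gauge xy mm [-32.7  55.8] z 124.3  F gauge [-3.03 -0.9 ] Fz 2.54 w 0.001 toolx ang 160.89
```

```bash

python3 -m crank '[[-1,[0,0,2],0],[-1,[0,0,4],0],[-1,[0,0,4],0]]' 20
python3 - <<'E'
from h import *
st()
E
python3 -m crank '[[-1,[0,0,2],0],[-1,[0,0,4],0],[-1,[0,0,4],0]]' 20
python3 - <<'E'
from h import *
st()
E
python3 -m crank '[[-1,[0,0,2],0],[-1,[0,0,4],0],[-1,[0,0,4],0]]' 20
python3 - <<'E'
from h import *
crop("side",190,180,120,90,6,"pics/g_side.png")
st()
E
```

```text
time: 4.75
ee_pos: [0.4768, -0.1545, 0.1203]
eef_rot: [0.166, 0.986, -0.0, -0.0]
ft_force: [-2.7, 0.2, 3.9]
width: 0.0003
t 4.75 gauge xy mm [-32.6  55.7] z 120.3  F gauge [-2.6  -0.72] Fz 3.92 w 0.000 toolx ang 160.89
time: 5.0
ee_pos: [0.477, -0.1544, 0.1165]
eef_rot: [0.166, 0.986, 0.0, 0.0]
ft_force: [-3.2, 0.4, 4.0]
width: 0.0003
t 5.00 gauge xy mm [-32.5  55.8] z 116.5  F gauge [-3.13 -0.69] Fz 3.99 w 0.000 toolx ang 160.89
time: 5.25
ee_pos: [0.4772, -0.1545, 0.1129]
eef_rot: [0.166, 0.986, 0.0, 0.0]
ft_force: [-5.3, 1.5, 9.9]
width: 0.0004
t 5.30 gauge xy mm [-32.2  55.8] z 112.9  F gauge [-5.14 -0.1 ] Fz 8.59 w 0.000 toolx ang 160.89
```

View pics/g_side.png

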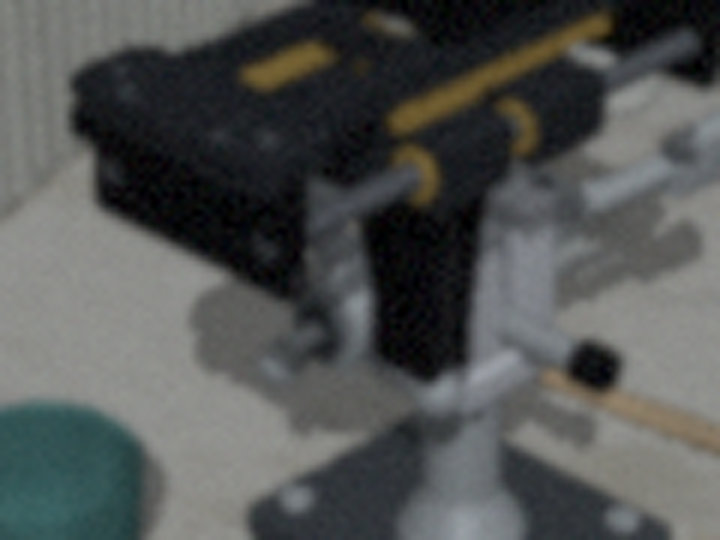

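```bash

python3 -m crank '[[-1,[0,0,-5],0],[-1,[11,0,-5],0],[-1,[11,0,-5],0]]' 20
python3 - <<'E'
from h import *
for i in range(4):
    st();c=r.camera("top")
crop("wrist",200,150,140,110,5,"pics/h_wrist.png")
E
```

```text
time: 5.55
ee_pos: [0.4659, -0.1508, 0.1176]
eef_rot: [0.166, 0.986, 0.0, 0.0]
ft_force: [0.6, -0.4, -0.3]
width: 0.0009
t 5.55 gauge xy mm [-44.1  55.7] z 117.6  F gauge [ 0.66 -0.19] Fz -0.27 w 0.001 toolx ang 160.88
t 5.60 gauge xy mm [-43.6  56. ] z 117.6  F gauge [-0.36  0.42] Fz -0.22 w 0.000 toolx ang 160.91
t 5.65 gauge xy mm [-43.2  56. ] z 117.7  F gauge [-0.28 -0.12] Fz -0.71 w 0.001 toolx ang 160.91
t 5.70 gauge xy mm [-43.  56.] z 117.6  F gauge [ 0.32 -0.38] Fz -0.11 w 0.000 toolx ang 160.91
```

View pics/h_wrist.png

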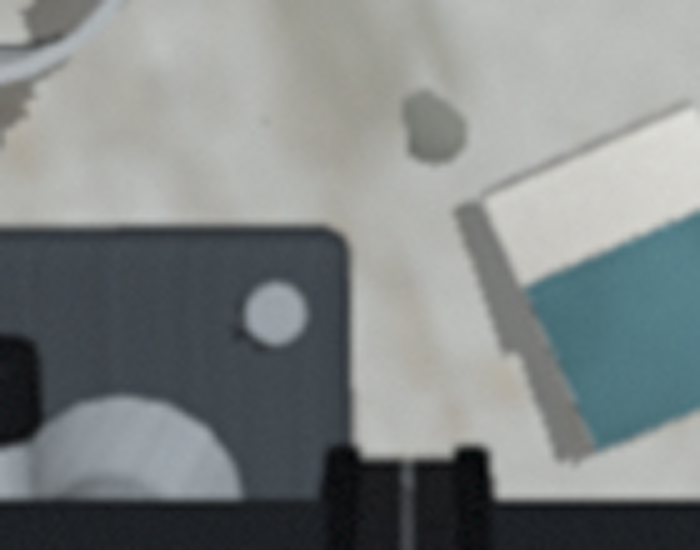

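```bash

python3 -m crank '[[-1,[0,0,3],0],[-1,[0,0,6],0],[-1,[0,0,8],0],[-1,[0,0,8],0]]' 20
python3 - <<'E'
from h import *
st()
E
python3 -m crank '[[-1,[0,0,1],0],[-1,[0,0,2],0],[-1,[0,0,2],0]]' 20
python3 - <<'E'
from h import *
st()
E
```

```text
time: 6.13
ee_pos: [0.4672, -0.1511, 0.1096]
eef_rot: [0.166, 0.986, -0.0, 0.0]
ft_force: [-0.8, -0.4, 4.8]
width: 0.0003
t 6.13 gauge xy mm [-42.9  55.8] z 109.6  F gauge [-0.62 -0.6 ] Fz 4.82 w 0.000 toolx ang 160.89
time: 6.38
ee_pos: [0.4675, -0.1512, 0.108]
eef_rot: [0.166, 0.986, 0.0, 0.001]
ft_force: [-0.3, 0.0, 8.7]
width: 0.0004
t 6.38 gauge xy mm [-42.5  55.8] z 108.0  F gauge [-0.33 -0.08] Fz 8.66 w 0.000 toolx ang 160.89
```

```bash

python3 -m crank '[[-1,[0,0,0.5],0],[-1,[0,0,1],0],[-1,[0,0,1],0]]' 20
python3 - <<'E'
from h import *
for i in range(3):
    st();c=r.camera("top")
E
```

```text
time: 6.63
ee_pos: [0.4676, -0.1512, 0.1072]
eef_rot: [0.166, 0.986, -0.0, 0.001]
ft_force: [-0.3, -1.2, 8.4]
width: 0.0006
t 6.63 gauge xy mm [-42.3  55.8] z 107.2  F gauge [ 0.1  -1.22] Fz 8.36 w 0.001 toolx ang 160.88
t 6.68 gauge xy mm [-42.4  55.8] z 107.2  F gauge [ 0.16 -0.09] Fz 8.62 w 0.001 toolx ang 160.88
t 6.73 gauge xy mm [-42.4  55.8] z 107.2  F gauge [-0.12 -1.49] Fz 9.53 w 0.000 toolx ang 160.88
```

```bash

python3 -m crank '[[-1,[0,0,0.6],0],[-1,[0,0,1.2],0],[-1,[0,0,1.2],0]]' 20
python3 - <<'E'
from h import *
for i in range(3):
    st();c=r.camera("top")
E
```

```text
time: 7.03
ee_pos: [0.4678, -0.1513, 0.1061]
eef_rot: [0.166, 0.986, -0.0, 0.001]
ft_force: [-0.7, -0.3, 10.0]
width: 0.0004
t 7.03 gauge xy mm [-42.2  55.8] z 106.1  F gauge [-0.56 -0.48] Fz 10.05 w 0.000 toolx ang 160.88
t 7.08 gauge xy mm [-42.2  55.7] z 106.1  F gauge [-0.25 -0.16] Fz 8.65 w 0.000 toolx ang 160.88
t 7.13 gauge xy mm [-42.1  55.7] z 106.2  F gauge [-1.02 -0.48] Fz 9.54 w 0.000 toolx ang 160.88
```

```bash

python3 -m crank '[[-1,[0,0,0.4],0],[-1,[0,0,0.8],0],[-1,[0,0,0.8],0]]' 20
python3 - <<'E'
from h import *
for i in range(4):
    st();c=r.camera("top")
E
```

```text
time: 7.43
ee_pos: [0.4679, -0.1514, 0.1055]
eef_rot: [0.166, 0.986, -0.0, 0.001]
ft_force: [0.1, -0.8, 11.1]
width: 0.0005
t 7.43 gauge xy mm [-42.   55.7] z 105.5  F gauge [ 0.38 -0.75] Fz 11.11 w 0.000 toolx ang 160.88
t 7.48 gauge xy mm [-42.   55.7] z 105.5  F gauge [-0.51 -1.3 ] Fz 9.24 w -0.000 toolx ang 160.88
t 7.53 gauge xy mm [-42.   55.7] z 105.5  F gauge [-0.23 -1.42] Fz 10.60 w 0.001 toolx ang 160.88
t 7.58 gauge xy mm [-42.   55.7] z 105.5  F gauge [ 1.25 -0.47] Fz 10.18 w 0.000 toolx ang 160.88
```

```bash

python3 -m crank '[[-1,[3,0,-25],0],[-1,[3,0,-65],0],[-1,[10,-40,-100],0],[-1,[30,-80,-100],0],[-1,[50,-110,-100],0],[-1,[60,-140,-100],0],[-1,[60,-140,-100],0]]' 20
python3 - <<'E'
from h import *
st();print(r.read_state()["joint_positions"])
crop("top",230,190,130,110,6,"pics/i_top.png")
E
```

```text
time: 8.22
ee_pos: [0.3595, -0.2689, 0.2047]
eef_rot: [0.17, 0.985, 0.0, 0.0]
ft_force: [-0.5, -0.1, -1.2]
width: 0.0004
t 8.22 gauge xy mm [-106.1  -90.8] z 204.7  F gauge [-0.42 -0.22] Fz -1.22 w 0.000 toolx ang 160.40
[-0.32433893 -0.1319435   0.82032501  1.96096809  0.09980185  1.27164566
  1.69092715]
```

View pics/i_top.png

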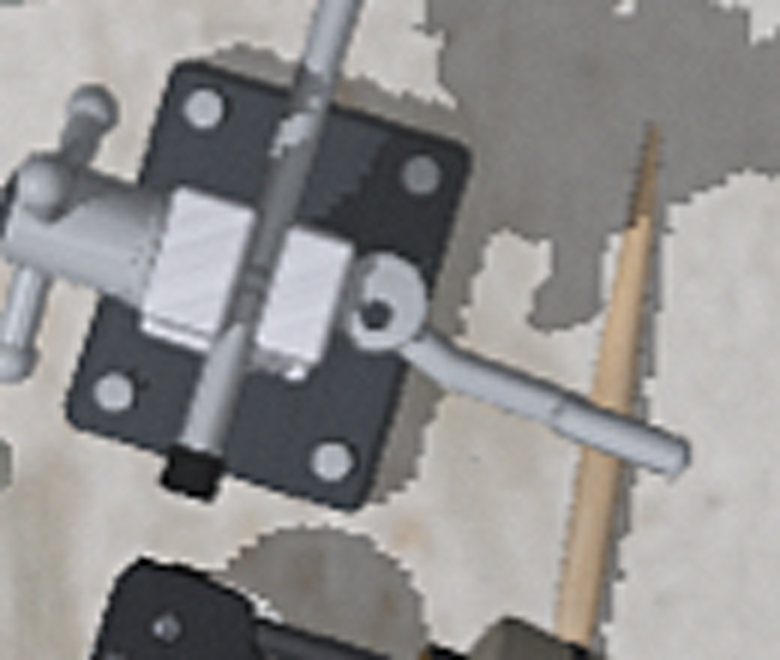

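```bash

python3 - <<'E'
from h import *
t=r.camera("top")
C=lambda x,y:(230+x/6-.4,190+y/6-.4)
for n,p,z in [("screw",(377,315),.128),("head",(386,302),.125),("paddle",(621,437),.126),("tip",(688,460),.126),("start",(556,412),.126)]:
    w=onz(t,C(*p),z);print(n,w,"gauge",1000*RG.T@(w[:2]-O))
E
```

```text
screw [ 0.47871409 -0.24681161  0.128     ] gauge [ -0.60451679 -30.91111132]
head [ 0.48200514 -0.24921262  0.125     ] gauge [  3.29100354 -32.10305678]
paddle [ 0.44676172 -0.30631595  0.126     ] gauge [-11.3269887  -97.59506196]
tip [ 0.44052158 -0.32277796  0.126     ] gauge [ -11.83694452 -115.19270565]
start [ 0.45345944 -0.29039986  0.126     ] gauge [-10.20601687 -80.36355113]
```

```bash

python3 - <<'E'
from h import *
st();print(shift([*g2w(-.05,-.098),.20]))
E
```

```text
t 8.32 gauge xy mm [-103.9  -85.2] z 204.5  F gauge [0.46 1.17] Fz 0.05 w 0.000 toolx ang 160.73
[-53.9 -12.6   4.5]
```

```bash

python3 -m crank '[[-1,[-5,-2,0],7],[-1,[-10,-4,0],14],[-1,[-20,-6,0],21],[-1,[-30,-8,0],28],[-1,[-40,-10,0],35],[-1,[-54,-13,4],42],[-1,[-54,-13,4],49],[-1,[-54,-13,4],56],[-1,[-54,-13,4],63],[-1,[-54,-13,4],70],[-1,[-54,-13,4],77],[-1,[-54,-13,4],84]]' 20
python3 -m crank '[[-1,[0,0,30],6],[-1,[0,0,60],6],[-1,[0,0,80],6],[-1,[0,0,90],6],[-1,[0,0,92],6]]' 20
python3 - <<'E'
from h import *
st();print(r.read_state()["joint_positions"])
crop("wrist",0,0,560,420,1,"pics/j_wrist.png")
crop("side",230,170,120,90,6,"pics/j_side.png")
crop("top",230,190,130,110,6,"pics/j_top.png");st()
E
```

```text
time: 9.32
ee_pos: [0.4118, -0.2922, 0.1999]
eef_rot: [0.784, 0.62, -0.0, -0.0]
ft_force: [0.3, 0.2, -0.1]
width: 0.0006
time: 9.73
ee_pos: [0.4104, -0.2922, 0.1065]
eef_rot: [0.814, 0.581, -0.001, -0.001]
ft_force: [0.7, -0.0, 0.3]
width: 0.0007
t 9.73 gauge xy mm [-50.3 -96.1] z 106.5  F gauge [0.67 0.22] Fz 0.27 w 0.001 toolx ang 70.98
[-0.26496424  0.22418146  0.88878092  1.95144078 -0.19727411  1.0592947
  0.3775821 ]
t 9.88 gauge xy mm [-48.8 -97.1] z 109.3  F gauge [ 0.19 -0.35] Fz -0.60 w 0.000 toolx ang 70.92
```

View pics/j_wrist.png

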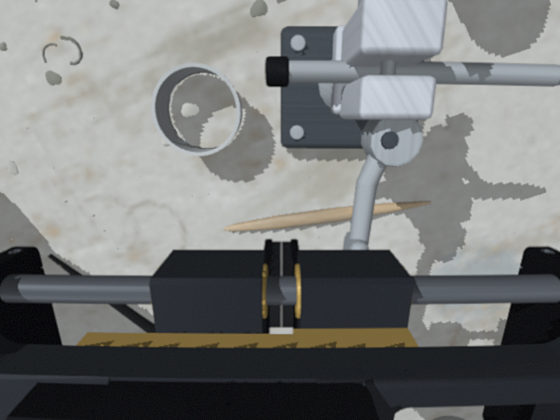

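View pics/j_side.png

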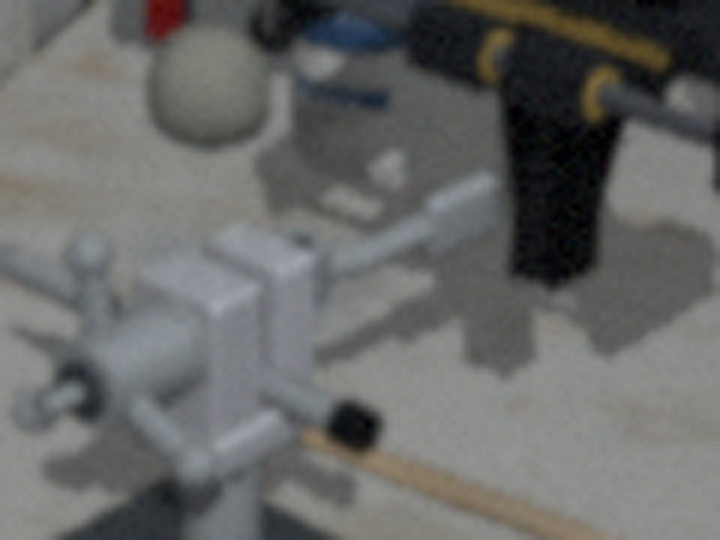

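```bash
cat >> h.py <<'E'
P=np.array([-.0005,-.0305])
def tab(qs,off=-.030,z=.108,y=-.068):
    s=r.read_state();R=Ro.from_quat(s["eef_rot"]).as_matrix();a0=np.degrees(np.arctan2(R[1,0],R[0,0]))
    for q in qs:
        a=np.radians(q);M=np.array([[np.cos(a),-np.sin(a)],[np.sin(a),np.cos(a)]])
        print(q,shift([*g2w(*(P+M@np.array([off,y]))),z]),"turn %.1f"%(-(q+70.9-a0)))
def lev():
    s=r.read_state();g=RG.T@(s["ee_pos"][:2]-O)-P
    # lever angle from finger centre assuming contact offset 30
    print("q est deg",np.degrees(np.arctan2(g[1],g[0])-np.arctan2(-np.sqrt(max(g@g-.03**2,0)),-.03)), "rad mm",1000*np.linalg.norm(g))
E
python3 - <<'E'
from h import *
tab([0,5,10,16,22,28,34,40,46])
E
```

```text
0 [-1.4 18.3  1.3] turn 0.0
5 [-3.8 24.3  1.3] turn -5.0
10 [-5.6 30.5  1.3] turn -10.0
16 [-7.  38.2  1.4] turn -16.0
22 [-7.7 45.9  1.4] turn -22.0
28 [-7.5 53.7  1.4] turn -28.0
34 [-6.6 61.4  1.4] turn -34.0
40 [-4.8 69.   1.4] turn -40.0
46 [-2.2 76.3  1.4] turn -46.0
```

```bash

python3 -m crank '[[-1,[-1,9,1],0],[-1,[-1,18,1],0],[-1,[-3,22,1],-3],[-1,[-4,25,1],-5],[-1,[-5,28,1],-8],[-1,[-6,31,1],-10],[-1,[-6,31,1],-10]]' 20
python3 - <<'E'
from h import *
st();lev();tab([10,16,22,28,34,40])
E
```

```text
time: 10.47
ee_pos: [0.4389, -0.3091, 0.1081]
eef_rot: [0.76, 0.65, 0.0, -0.0]
ft_force: [-2.6, 2.3, 0.4]
width: 0.0006
t 10.47 gauge xy mm [ -17.9 -102.8] z 108.1  F gauge [-3.16  1.33] Fz 0.39 w 0.001 toolx ang 81.02
q est deg 10.265009260140094 rad mm 74.35114930021639
10 [ 0.2 -0.3  0.1] turn 0.1
16 [-2.6  7.   0.1] turn -5.9
22 [-4.6 14.5  0.1] turn -11.9
28 [-5.8 22.2  0.1] turn -17.9
34 [-6.2 29.9  0.1] turn -23.9
40 [-5.8 37.7  0.1] turn -29.9
```

```bash

python3 -m crank '[[-1,[-1.5,4,0],-3],[-1,[-2.6,7,0],-6],[-1,[-3.8,11,0],-9],[-1,[-4.6,14.5,0],-12],[-1,[-5.3,18.5,0],-15],[-1,[-5.8,22.2,0],-18],[-1,[-6,26,0],-21],[-1,[-6.2,30,0],-24],[-1,[-6.2,30,0],-24]]' 20
python3 - <<'E'
from h import *
st();lev()
crop("top",230,190,130,110,6,"pics/k_top.png");st()
tab([34,40,46,52,58,64,70,76])
E
```

```text
time: 11.22
ee_pos: [0.4669, -0.3204, 0.108]
eef_rot: [0.609, 0.793, -0.0, -0.0]
ft_force: [-4.2, 0.7, 2.5]
width: 0.0006
t 11.22 gauge xy mm [  12.3 -104.3] z 108.0  F gauge [-4.16 -0.71] Fz 2.51 w 0.001 toolx ang 104.96
q est deg 33.43213576907208 rad mm 74.94143131853825
t 11.27 gauge xy mm [  12.1 -104.4] z 108.0  F gauge [-4.04  0.1 ] Fz 2.42 w 0.000 toolx ang 104.78
34 [ 0.3  0.9 -0. ] turn -0.1
40 [-2.5  8.1 -0. ] turn -6.1
46 [-4.4 15.7 -0. ] turn -12.1
52 [-5.6 23.4 -0. ] turn -18.1
58 [-6.  31.1 -0. ] turn -24.1
64 [-5.5 38.9 -0. ] turn -30.1
70 [-4.3 46.6 -0. ] turn -36.1
76 [-2.2 54.1 -0. ] turn -42.1
```

View pics/k_top.png

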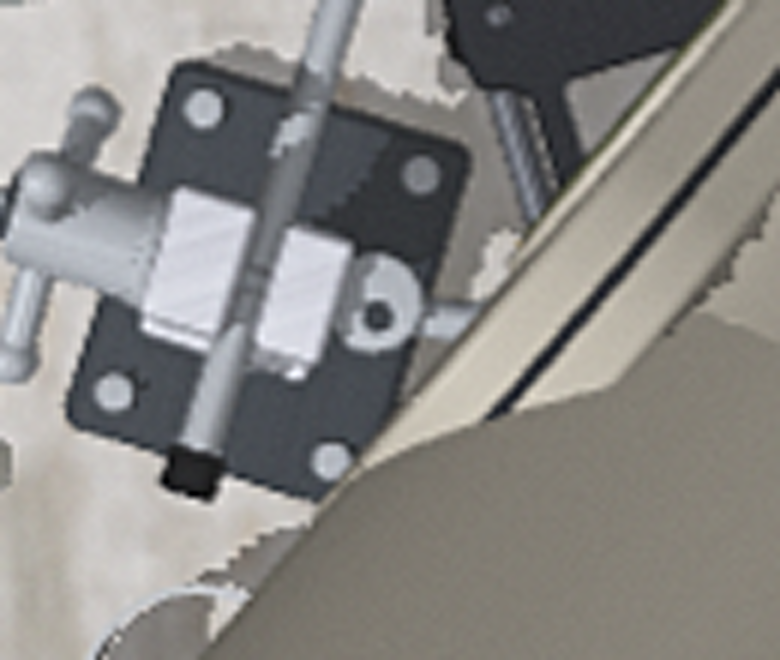

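```bash

python3 -m crank '[[-1,[-1.2,4.5,0],-3],[-1,[-2.5,8,0],-6],[-1,[-3,10.5,0],-8]]' 20
python3 - <<'E'
from h import *
st();lev()
F=[]
for i in range(5):
    F.append(r.read_state()["ft_force"]);r.camera("top")
F=np.mean(F,0);print(RG.T@F[:2],F[2]);st()
tab([42,46,52,58,64,70,76])
E
```

```text
time: 11.52
ee_pos: [0.4772, -0.3214, 0.108]
eef_rot: [0.553, 0.833, -0.001, 0.0]
ft_force: [-6.1, -2.0, 2.2]
width: 0.0004
t 11.52 gauge xy mm [  22.4 -101.9] z 108.0  F gauge [-5.16 -3.86] Fz 2.19 w 0.000 toolx ang 112.83
q est deg 41.395835751708276 rad mm 74.93778406855914
[-3.62586168 -4.12217755] 1.9034213807777451
t 11.77 gauge xy mm [  22.5 -101.7] z 108.0  F gauge [-2.94 -4.36] Fz 2.88 w 0.000 toolx ang 112.69
42 [ 0.3  0.5 -0. ] turn -0.2
46 [-1.6  5.4 -0. ] turn -4.2
52 [-3.9 12.8 -0. ] turn -10.2
58 [-5.3 20.5 -0. ] turn -16.2
64 [-5.9 28.2 -0. ] turn -22.2
70 [-5.7 36.  -0. ] turn -28.2
76 [-4.7 43.7 -0. ] turn -34.2
```

```bash

python3 -m crank '[[-1,[-0.8,3,0],-2],[-1,[-2,6.5,0],-5],[-1,[-3,9.5,0],-8],[-1,[-3.9,13,0],-10],[-1,[-4.7,16.5,0],-13],[-1,[-5.3,20.5,0],-16],[-1,[-5.7,24.5,0],-19],[-1,[-5.9,28,0],-22],[-1,[-5.9,32,0],-25],[-1,[-5.7,36,0],-28],[-1,[-5.3,40,0],-31],[-1,[-4.7,44,0],-34]]' 20
python3 - <<'E'
from h import *
st();lev();tab([76,82,88,94,98,102,103.5,105,107])
E
```

```text
time: 12.77
ee_pos: [0.5206, -0.308, 0.1081]
eef_rot: [0.285, 0.959, -0.0, 0.001]
ft_force: [-1.0, -2.8, 1.4]
width: 0.0004
t 12.77 gauge xy mm [ 59. -75.] z 108.1  F gauge [-0.06 -2.94] Fz 1.39 w 0.000 toolx ang 146.88
q est deg 77.002638511839 rad mm 74.33720120615386
76 [ 0.5 -1.2  0.1] turn -0.0
82 [-2.2  6.1  0.1] turn -6.0
88 [-4.2 13.6  0.1] turn -12.0
94 [-5.4 21.3  0.1] turn -18.0
98 [-5.7 26.5  0.1] turn -22.0
102 [-5.7 31.7  0.1] turn -26.0
103.5 [-5.6 33.6  0.1] turn -27.5
105 [-5.5 35.5  0.1] turn -29.0
107 [-5.2 38.1  0.1] turn -31.0
```

```bash

python3 -m crank '[[-1,[-1,3,0],-3],[-1,[-2.2,6,0],-6],[-1,[-3.3,10,0],-9],[-1,[-4.2,13.6,0],-12],[-1,[-4.9,17.5,0],-15],[-1,[-5.4,21.3,0],-18],[-1,[-5.6,24,0],-20],[-1,[-5.7,26.5,0],-22],[-1,[-5.7,29,0],-24],[-1,[-5.7,31.5,0],-26],[-1,[-5.6,31.5,0],-26]]' 20
python3 - <<'E'
from h import *
st();lev();tab([102,103.5,105,107])
E
```

```text
time: 13.68
ee_pos: [0.543, -0.2831, 0.1077]
eef_rot: [0.062, 0.998, 0.0, 0.001]
ft_force: [0.4, -0.7, -0.4]
width: 0.0005
t 13.68 gauge xy mm [ 72.  -44.1] z 107.7  F gauge [ 0.62 -0.55] Fz -0.38 w 0.000 toolx ang 172.95
q est deg 103.34530497336623 rad mm 73.79231411747931
102 [ 0.1 -1.6 -0.3] turn 0.0
103.5 [-0.7  0.2 -0.3] turn -1.5
105 [-1.4  2.  -0.3] turn -3.0
107 [-2.3  4.4 -0.3] turn -5.0
```

```bash

python3 -m crank '[[-1,[0,1,0],0],[-1,[0,2,0],0],[-1,[0,2,0],0]]' 20
python3 - <<'E'
from h import *
st();lev()
crop("side",230,170,120,90,6,"pics/l_side.png")
crop("wrist",0,0,560,420,1,"pics/l_wrist.png")
E
```

```text
time: 13.93
ee_pos: [0.5424, -0.2819, 0.1075]
eef_rot: [0.063, 0.998, 0.0, 0.0]
ft_force: [0.5, -0.1, -0.3]
width: 0.0008
t 13.93 gauge xy mm [ 71.  -43.2] z 107.5  F gauge [0.5  0.03] Fz -0.30 w 0.001 toolx ang 172.83
q est deg 104.29525511757525 rad mm 72.64810982108892
```

View pics/l_wrist.png

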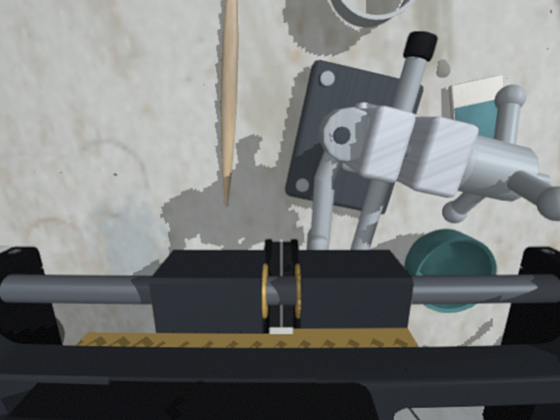

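View pics/l_side.png

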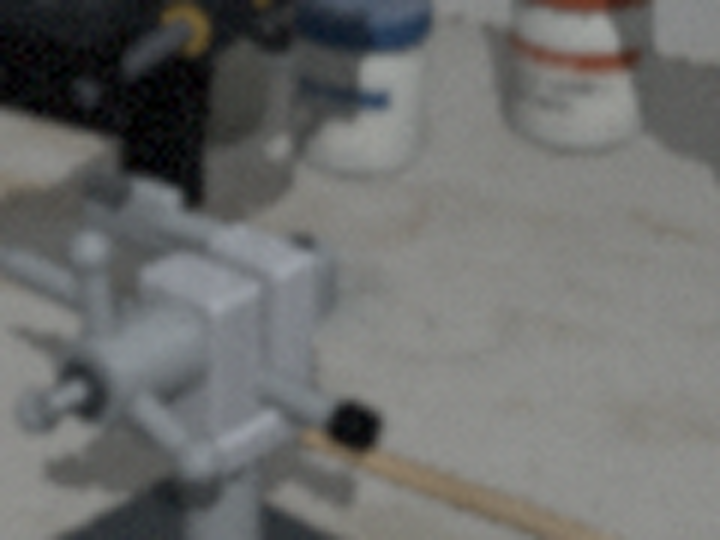

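```bash

python3 -m crank '[[-1,[0,-10,0],0],[-1,[0,-20,0],0],[-1,[0,-25,-30],0],[-1,[0,-25,-65],0],[-1,[0,-25,-100],0],[-1,[10,-60,-110],0],[-1,[20,-100,-110],0],[-1,[20,-140,-110],0],[-1,[20,-140,-110],0],[-1,[20,-140,-110],0]]' 20
python3 - <<'E'
from h import *
st()
crop("top",200,140,160,120,5,"pics/m_top.png")
c=r.camera("top");cv2.imwrite("pics/m2_top.png",c["pixels"][:,:,::-1])
E
```

```text
time: 14.87
ee_pos: [0.5024, -0.4229, 0.2173]
eef_rot: [0.065, 0.998, -0.001, -0.001]
ft_force: [0.5, 0.5, 0.3]
width: 0.0002
t 14.87 gauge xy mm [  79.4 -189.6] z 217.3  F gauge [0.29 0.58] Fz 0.30 w 0.000 toolx ang 172.53
```

View pics/m_top.png

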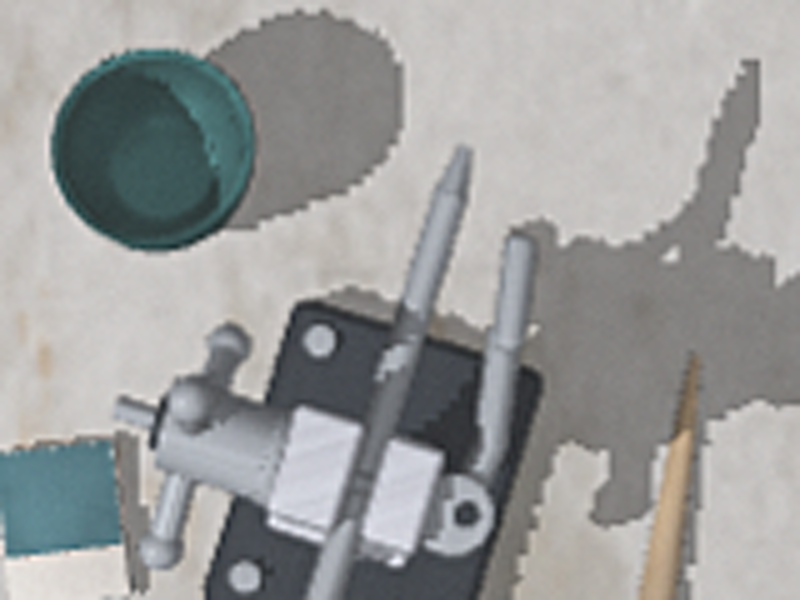

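View pics/m2_top.png

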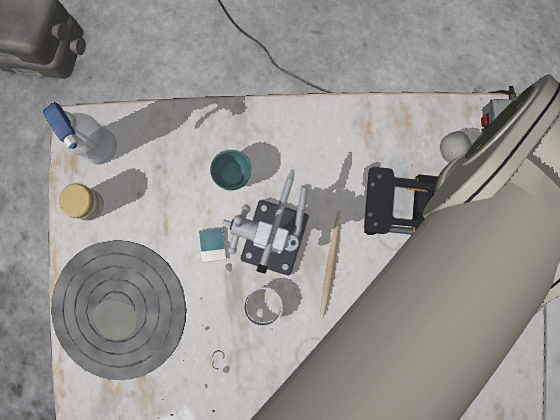

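```bash

python3 - <<'E'
from h import *
t=r.camera("top")
C=lambda x,y:(200+x/5-.4,140+y/5-.4)
a=onz(t,C(505,345),.126);b=onz(t,C(520,240),.126);s=onz(t,C(468,514),.128)
g=[1000*RG.T@(w[:2]-O) for w in (a,b,s)];print(np.round(g,1))
m=(g[0]+g[1])/2-g[2];print("q",np.arctan2(m[0],-m[1])+np.arctan2(10,68), "from edge dir",np.arctan2(*(g[1]-g[0])*[1,-1]))
st()
E
```

```text
[[ 50.9 -27.7]
 [ 82.5 -22.6]
 [ -0.7 -32.1]]
q 1.820174305102264 from edge dir 1.7298648378166424
t 15.02 gauge xy mm [  80.6 -184.2] z 217.3  F gauge [-0.86  1.52] Fz 0.08 w 0.001 toolx ang 172.93
```

```bash
python3 -c "
from bench import r
print(r.close_job())"
```

```text
the job is handed in; nothing more can be done
None
```

The clamp is tightened and the cam lever is closed; I handed the job in at about 15 s, and it reported no verdict.

- **Nut:** With the lever open, I pushed the robot-side arm of the nut down with the closed fingertips, about 1.3 rad in all. At the last push it took about 10.3 N down, or roughly 9.3 N square to the arm at the ball. That is inside the 7–12 N well-set range.
- **Lever:** I then swung the lever over with the fingertips. It resisted with about 5.4 N at the paddle near 0.7 rad, inside the 4–8 N range, and went over centre. After the fingers left, the top picture showed it staying shut, at about 1.82 rad from the pivot and paddle position.
- **Last checks:** The arm is well clear of everything and reads about zero force. By eye, the ring cutter, tile, wooden tool and bowl look unmoved.

Three things are less certain:
- **Clamping force:** I could not measure the 70–145 N directly. I am inferring it from the nut and lever forces.
- **Closed angle:** A second estimate of the lever angle, from its edge direction, gave 1.73 rad. It disagrees with 1.82, but both are past 1.65.
- **Stop:** I did not feel the lever's closing stop. It appears to have snapped shut ahead of the fingers, and a small extra push met no resistance.

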